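# Press the grounds caddy's touch-latch lid once and see that it stays open

### The arm

A 7-joint arm with a two-finger parallel gripper is mounted at the origin on the work surface. World frame = base frame: x ahead of the robot, y to its left, z up, the work surface at z = 0. Lengths are in m, angles in rad, forces in N, time in s.
With the tool pointing down it reaches from about 0.425 to 0.875 m from the base axis. Payload 4.7 kg.
Tool frame: the origin (TCP) lies on the centre line of the jaws, within the pads' length; the fingertips stand ctrl.tcp_to_tips ahead of it and the grasp point (between the pads) lies 2 mm behind it (ctrl.tcp_to_tips is the distance from the TCP to the fingertips, in m); z points along the fingers, y is the line along which they close (so a half turn about z gives the same grasp; the last joint's range is limited). The gripper opens to 87 mm and grips with 3 to 60 N. Pads are 19 mm wide; open, the fingers measure 117 mm over their backs; the gripper's body (75 mm by 190 mm) begins 51 mm behind the grasp point.
Start: joints at [-1.241, 0.321, -0.07, 1.45, 0.023, 1.371, -0.057], TCP at [0.202, 0.618, 0.24] pointing down, gripper open.
Joint ranges: [-2.86, 2.86], [-0.3, 2.09], [-1.38, 1.24], [0.06, 2.45], [-1.56, 4.7], [0.09, 2.05], [-2.69, 2.69]. Speed limits (rad/s): [2.57, 2.57, 3.14, 3.14, 3.14, 3.14, 3.14].

### API

Orientations are given as a rotation vector (axis times angle).
In Python, from bench import ctrl, optics, close_job gives the robot as it stands.
- The arm moves only by the shell command python3 -m inch 'ROWS' [OPENING] [FORCE]. ROWS is JSON, a list of rows, each a list of 2 entries, a list of its own where there are three numbers: the shift along the tool's x, y, z in mm, then the turn, a rotation vector about the tool's x, y, z in degrees. In form: [[[x, y, z], [ax, ay, az]], ...]. A call has exactly 10 rows; each row shifts and turns the commanded pose from where the row before left it, along the tool's axes as they then stand; what a row does not reach is not made up. A row lasts 1/10 s, in which the tool goes at most 50 mm and 8.59 degrees, less where a joint would pass 70% of its speed; a pose out of reach is approached as far as the arm can. A call is refused whole if a number of a shift passes 50 or a number of a turn 8.59, either way. A call with a gripper value outside its range is refused whole. OPENING is the closure, from 0 (fully open) to 1 (shut), set as the call begins (- or left out, the last holds). The fingers move at their own pace and stop on an object; FORCE is the grip in N (left out, the last holds). Time passes only in rows, so rows that do not move let the fingers close, or fill a call up. It gives the time, the measured TCP pose, the force and the opening at its end, in the units of the state.
- ctrl.get_state(): the state, without advancing time (a new reading comes with each control period).
- optics.get_image(name): name is "side" or "top"; returns a dict with "image" (400x640x3 uint8, red, green, blue), "fx", "fy", "cx", "cy" (pixels), "dist" ([k1, k2, p1, p2, k3] as OpenCV has them; the pictures are not rectified), "R" (3x3) and "t" (3): a world point X has camera coordinates R X + t. Camera axes: x right, y down, z forward; pixel columns grow to the right and rows downward; lengths in m; the calibration is good to about 2 mm. A picture is of the moment at which its call begins. There is no depth.
- close_job(): hands the job in, once; it reports no verdict.
The state is a dict: "time": time; "joint_positions": joint angles; "qd": joint speeds; "joint_torque": joint torques, N m; "position": TCP position; "tool_rot": TCP orientation; "ft_force": force on the tool from outside, world axes, zero at the start; "torque": the same for the moment, N m; "grip_width": opening from 0.0 (shut) to 1.0 (fully open).
Only numpy, scipy, OpenCV 4.12 (cv2) and the standard library are available. Lean on these libraries where they do the work, as an engineer would, in place of code of your own. Each camera call takes 0.05 s, during which the arm holds its last target. There are 200 camera calls.

### The job

Open the grounds caddy (the wider of the two steel push-to-open boxes) so that used coffee grounds can be emptied into it: with the fingertips press its lid down once, close to the front edge at the round mark, until the latch lets go, then take the hand away, let the lid pop up by itself and wait two or three seconds to see that it stays up. Do not press it a second time, as that latches it shut again; do not force it, leave the narrow sachet box shut and every other thing where it stands, and pick nothing up.

Things in the scene. Friction and masses are not known exactly. Their poses are not given: they have to be found in the camera images.
- grounds_caddy: wide steel box, fixed: 130 deep (its x), 150 wide (its y), rim 110 high. Origin: centre of underside. x points from its front (robot side, within 25 degrees of yaw) to the hinge side, z up. Lid: steel slab 120 x 136 x 16 set in the rim, closed top 120 above the counter (10 proud of the rim), hinged along the back. It may stand left or right of the sachet box.
- caddy_press (a point): where to press the wide caddy's lid: centre of the round mark, 22 across, on the lid's top face, 26 behind the lid's front edge, midway across its width; 120 above the counter while shut, and it rides with the lid
- caddy_lid (a joint): hinge angle of the wide caddy's lid, rad: 0 shut, negative pressed in, positive open. Push-push latch: 3 to 5 N on the mark presses it in; it lets go at about 5 mm (-0.05) and stops at 8 mm (-0.085). Then a spring lifts the lid as the hand goes up, to its stop at 0.75 within a second or so (front edge 205 up), and keeps it there. Pressing the open lid down again latches it shut.
- sachet_box: the narrow steel box, same make, depth, height and latch but 90 wide (its y): must stay shut. Origin: centre of its underside, axes as the caddy's
- sachet_lid (a joint): hinge angle of the narrow box's lid, rad: 0 shut, positive open, works like the other
- kettle: loose brushed steel kettle, 160 diameter, 170 high, spout and black handle reaching 120 from its axis; origin: centre of underside; stands left
- carafe: loose frosted glass carafe with stopper, 112 diameter, 212 high; origin: centre of underside; stands right
- filter_basket: loose white plastic filter basket, 92 diameter, 55 high, tab handle reaching 90 from its axis; origin: centre of underside; stands in front of and between the boxes
- spoon_a: loose steel teaspoon, 140 long, lying flat between the two boxes
- spoon_b: loose steel teaspoon, 140 long, lying flat near the robot on the left
- trivet: loose coral silicone ring trivet, 160 diameter, 9 thick, lying near the robot on the right
- mug: loose white mug, 80 diameter, 90 high, behind the boxes
- grounds_caddy_cam (a joint): m: the small cam inside the wide caddy's latch, out of sight while shut; nothing to handle. 0 as latched at the start, about -0.005 to -0.01 once a press has freed the lid, above +0.002 after the lid has popped up past 0.4 rad (then set to latch at the next press)

How it is judged:
On the way, in this order (a step that is already met when the one before it is completed fails the run):
1. the wide caddy's lid is pressed in by the fingers (value of joint caddy_lid below -0.03 rad and contact force between the fingers and grounds_caddy above 0.5 N), for 0.05 s.
2. the lid has popped up and stays up for two seconds with the hand off it (value of joint caddy_lid above 0.55 rad and contact force between each of the arm, the fingers and grounds_caddy below 0.1 N), for 2 s.
At the end, for the whole second after the job is handed in: the wide caddy's lid stands open at more than 0.55 rad, at rest, the narrow box's lid is shut, and every loose thing is within 20 mm of where it stood (value of joint caddy_lid above 0.55 rad and velocity of joint caddy_lid between -0.05 and 0.05 rad/s and value of joint sachet_lid below 0.03 rad and distance of each of kettle, carafe, filter_basket, spoon_a, spoon_b, trivet, mug from where it was at the start of the episode below 0.02 m); the robot touches nothing.
It fails at once if the lid is pressed a second time after it has popped up (pushed down below 0.15 rad, or pushed on with over 15 N) (value of joint grounds_caddy_cam above 0.002 m and (value of joint caddy_lid below 0.15 rad or contact force between the fingers and grounds_caddy above 15 N)).
It fails at once if the narrow box's lid is pressed in or opened (value of joint sachet_lid above 0.05 rad or value of joint sachet_lid below -0.03 rad).
It fails at once if the lid is forced (more than 60 N) (contact force between the fingers and grounds_caddy above 60 N).
It fails at once if a loose thing is knocked, lifted or carried (moved more than 30 mm) (distance of any of kettle, carafe, filter_basket, spoon_a, spoon_b, trivet, mug from where it was at the start of the episode above 0.03 m).
It also fails if it takes over 35 s, if anything falls off the work surface, if the arm or the gripper's body presses on something with over 40 N, if the wrist force passes 120 N, or if a joint passes its speed limit or range.

## Working session

There is one attempt and no reset: what is moved stays moved. The work goes in short steps, Python scripts to look and compute and a shell command to move; the robot and the scene stay as the last step left them, time stands still between calls to the robot, and variables do not carry over. Pictures are saved under pics/ and viewed, on a budget of 10 in all, crops included, one or two more only if the job needs it, and the job is handed in when it is done.

```bash
mkdir -p pics; ls; python3 - <<'E'
from bench import ctrl, optics
import cv2,numpy as np,pickle
print(ctrl.get_state(), ctrl.tcp_to_tips)
for n in("top","side"):
    d=optics.get_image(n); pickle.dump(d,open(f"{n}.pkl","wb"))
    cv2.imwrite(f"pics/{n}0.png",d["image"][:,:,::-1])
    print(n,d["fx"],d["fy"],d["cx"],d["cy"],d["dist"],-np.array(d["R"]).T@d["t"],d["R"])
E
```

```text
pics
{'time': 0.0, 'joint_positions': array([-1.24087882,  0.32184871, -0.07007357,  1.45167159,  0.02261429,
        1.37075864, -0.05689159]), 'qd': array([-9.77837629e-05,  1.67811242e-03, -6.56913728e-04, -1.01939063e-04,
        8.98829112e-04,  2.83184695e-04,  2.19623992e-03]), 'joint_torque': array([-9.82104416e-05, -4.91298366e+01, -4.04041009e-01, -3.12539577e+01,
       -6.39905711e-02,  4.34994511e-02,  1.93720762e-04]), 'position': array([0.2017849 , 0.61735225, 0.23844639]), 'tool_rot': array([-4.93948033e-01, -3.10232825e+00,  2.96908569e-03]), 'ft_force': array([0.01733173, 0.13666802, 0.25656163]), 'torque': array([-0.01694283, -0.00939884,  0.02855151]), 'grip_width': 0.9994578148311086} 0.017
top 410.86127077585144 410.86127077585144 323.7298774423147 204.86544394575833 [0.01578383 0.         0.         0.         0.        ] [ 0.41061139 -0.00361974  1.23340713] [[ 0.00369059 -0.99984661  0.01712104]
 [-0.99285956 -0.00570513 -0.11915265]
 [ 0.11923205 -0.01655905 -0.99272832]]
side 412.2465241039693 412.2465241039693 318.3297532507961 198.98143093428052 [0.00804292 0.         0.         0.         0.        ] [ 0.45948773 -0.91287727  0.87825617] [[ 0.99468294 -0.10140646 -0.01796043]
 [-0.08027477 -0.65420826 -0.75204222]
 [ 0.06451208  0.74948534 -0.65887018]]
```

View pics/top0.png

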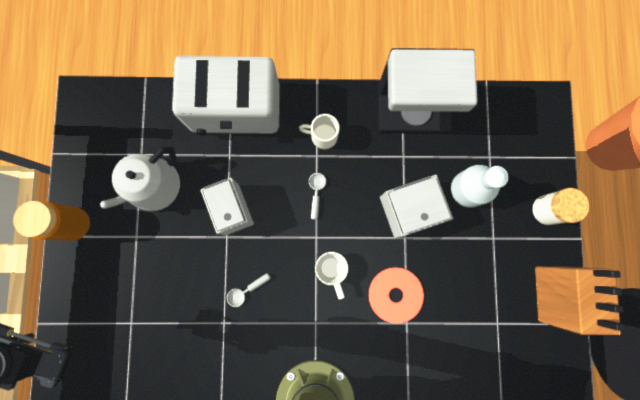

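View pics/side0.png

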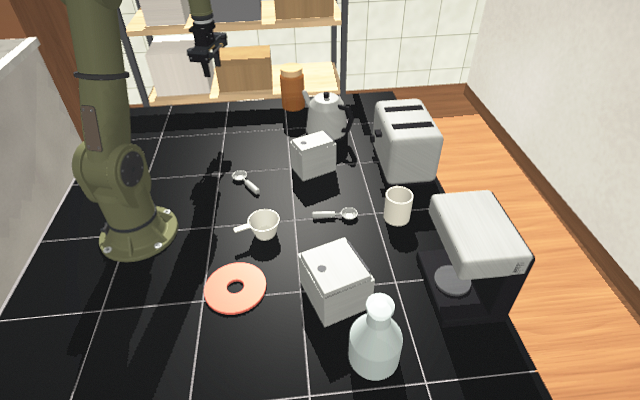

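The right-hand box looks like the wider one, with its mark at about top (424,216) and side (321,268). The narrow box's mark is at top (227,216). I'll enlarge both boxes to confirm.

```bash
cat > h.py <<'E'
import pickle,cv2,numpy as np
def ray(d,u,v):
    K=np.array([[d["fx"],0,d["cx"]],[0,d["fy"],d["cy"]],[0,0,1]])
    p=cv2.undistortPoints(np.array([[[u,v]]],float),K,np.array(d["dist"]))[0,0]
    R=np.array(d["R"]); return -R.T@d["t"],R.T@[p[0],p[1],1]
def onz(d,u,v,z):
    c,r=ray(d,u,v); return c+r*(z-c[2])/r[2]
E
python3 - <<'E'
import pickle,cv2,numpy as np
from h import *
T=pickle.load(open("top.pkl","rb"));S=pickle.load(open("side.pkl","rb"))
print("wide",onz(T,424,216,.12),onz(S,321,268,.12)); print("narrow",onz(T,227,216,.12))
a=cv2.resize(T["image"][165:245,375:475],(800,640)[:2],interpolation=cv2.INTER_CUBIC)[:, :, ::-1]
a=cv2.resize(T["image"][170:245,375:455,::-1],(400,375),interpolation=cv2.INTER_CUBIC)
b=cv2.resize(S["image"][230:325,295:375,::-1],(400,475),interpolation=cv2.INTER_CUBIC)
o=np.zeros((475,800,3),np.uint8);o[:375,:400]=a;o[:,400:]=b
cv2.imwrite("pics/crop1.png",o)
E
```

```text
wide [ 0.51529757 -0.29605851  0.12      ] [ 0.5150546  -0.29522691  0.12      ]
narrow [0.51246851 0.23963543 0.12      ]
```

View pics/crop1.png

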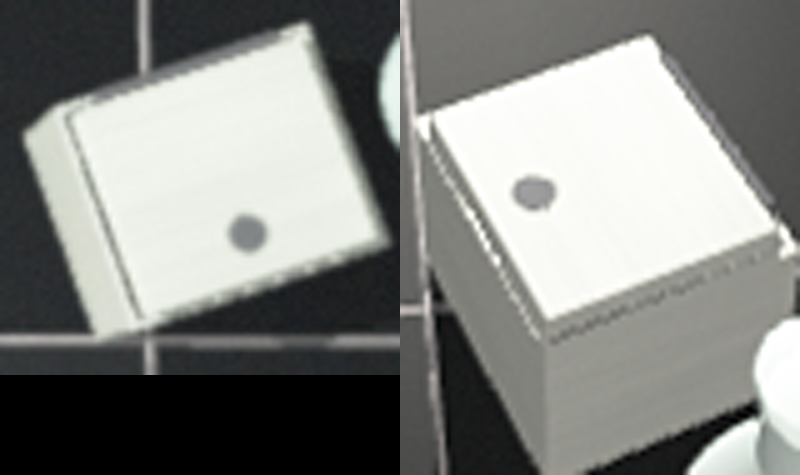

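```bash
python3 - <<'E'
from h import *
from bench import ctrl
from scipy.spatial.transform import Rotation as Ro
T=pickle.load(open("top.pkl","rb"))
P=[onz(T,u-.4,v-.4,.12) for u,v in[(404,234),(452.6,218.6),(388.8,193),(437.4,175)]]
fl,fr,bl,br=P
print(np.round(P,3),"w",np.linalg.norm(fl-fr),np.linalg.norm(bl-br),"depth",np.linalg.norm(fl-bl),np.linalg.norm(fr-br))
yb=(fl-fr)/np.linalg.norm(fl-fr); xb=(bl-fl)/np.linalg.norm(bl-fl)
yaw=np.degrees(np.arctan2(-yb[0],yb[1]));print("yaw",yaw,np.degrees(np.arctan2(xb[1],xb[0])))
print("press from geometry",(fl+fr)/2+.026*xb)
print("carafe stopper",onz(T,497,177,.205),"n.lid dims",onz(T,202,187,.12),onz(T,231,180,.12))
s=ctrl.get_state();R=Ro.from_rotvec(s["tool_rot"]);print(R.as_matrix().round(3))
p=s["position"]
for w in([.2018,.617,.35],[.5,.2,.35],[.515,-.2955,.30]):
    print(w,"tool shift mm",(R.inv().apply(np.array(w)-p)*1000).round(1));p=np.array(w)
a=np.radians(yaw)
for s_ in(1,-1):
    y=s_*np.array([-np.sin(a),np.cos(a),0]);z=np.array([0,0,-1.]);x=np.cross(y,z)
    print("turn",np.degrees((R.inv()*Ro.from_matrix(np.c_[x,y,z])).as_rotvec()).round(2))
E
```

```text
[[ 0.467 -0.239  0.12 ]
 [ 0.51  -0.373  0.12 ]
 [ 0.579 -0.2    0.12 ]
 [ 0.63  -0.335  0.12 ]] w 0.14038857936069468 0.14463746636617858 depth 0.11903901192224949 0.12655268965653657
yaw 17.69144003287433 19.444728094849317
press from geometry [ 0.51287921 -0.29751903  0.12      ]
carafe stopper [ 0.60833402 -0.46300154  0.205     ] n.lid dims [0.59148505 0.30989741 0.12      ] [0.61141534 0.23186463 0.12      ]
[[-0.951  0.31  -0.   ]
 [ 0.31   0.951 -0.002]
 [-0.    -0.002 -1.   ]]
[0.2018, 0.617, 0.35] tool shift mm [  -0.2   -0.6 -111.4]
[0.5, 0.2, 0.35] tool shift mm [-412.9 -303.8    0.6]
[0.515, -0.2955, 0.3] tool shift mm [-168.1 -466.3   50.8]
turn [-1.000e-01 -3.000e-02 -3.578e+01]
turn [-3.0000e-02  1.3000e-01  1.4422e+02]
```

The right box measures about 140 mm wide, so it is the caddy (136 mm lid), yawed about 18°. The press point is (0.515, -0.296), where both cameras and the lid geometry agree within 3 mm. I'll raise the arm, close the fingers and start the turn.

```bash
python3 -m inch '[[[0,0,-11],[0,0,7.2]],[[0,0,-11],[0,0,7.2]],[[0,0,-11],[0,0,7.2]],[[0,0,-11],[0,0,7.2]],[[0,0,-11],[0,0,7.2]],[[0,0,-11],[0,0,7.2]],[[0,0,-11],[0,0,7.2]],[[0,0,-11],[0,0,7.2]],[[0,0,-11],[0,0,7.2]],[[0,0,-11],[0,0,7.2]]]' 1 20
cat > go.py <<'E'
import sys,json,numpy as np
from bench import ctrl
from scipy.spatial.transform import Rotation as Ro
s=ctrl.get_state();R=Ro.from_rotvec(s["tool_rot"]);p=s["position"]
print("t",s["time"],"p",p.round(4),"q",s["joint_positions"].round(2),"f",s["ft_force"].round(2),"w",round(s["grip_width"],3))
for w in json.loads(sys.argv[1]):
    print(w,(R.inv().apply(np.array(w)-p)*1000).round(1));p=np.array(w)
a=np.radians(18);y=-np.array([-np.sin(a),np.cos(a),0]);z=np.array([0,0,-1.])
print("turn",np.degrees((R.inv()*Ro.from_matrix(np.c_[np.cross(y,z),y,z])).as_rotvec()).round(2))
E
python3 go.py '[[0.5,0.2,0.35],[0.515,-0.2955,0.3]]'
```

```text
time: 1.1
position: [0.2018, 0.6177, 0.3494]
tool_rot: [2.229, 2.214, -0.001]
ft_force: [0.3, 0.5, -0.3]
grip_width: 0.173
t 1.1 p [0.2018 0.6177 0.3494] q [-1.36  0.3   0.09  1.27 -0.03  1.58 -1.28] f [ 0.25  0.5  -0.29] w 0.173
[0.5, 0.2, 0.35] [-4.156e+02  3.010e+02 -3.000e-01]
[0.515, -0.2955, 0.3] [-495.3   18.4   50.5]
turn [2.000e-02 6.000e-02 7.161e+01]
```

```bash
python3 -m inch '[[[-40,29,0],[0,0,0]],[[-40,29,0],[0,0,0]],[[-40,29,0],[0,0,0]],[[-40,29,0],[0,0,0]],[[-40,29,0],[0,0,0]],[[-40,29,0],[0,0,0]],[[-40,29,0],[0,0,0]],[[-40,29,0],[0,0,0]],[[-40,29,0],[0,0,0]],[[-40,29,0],[0,0,0]]]' 
python3 go.py '[[0.513,-0.2955,0.25]]'
```

```text
time: 2.1
position: [0.4919, 0.2155, 0.3494]
tool_rot: [-2.223, -2.22, -0.0]
ft_force: [1.4, 0.4, 0.3]
grip_width: 0.01
t 2.1 p [0.4919 0.2155 0.3494] q [-0.89  0.04  0.45  1.57 -0.02  1.54 -0.45] f [1.36 0.44 0.27] w 0.01
[0.513, -0.2955, 0.25] [-511.    21.8   99.2]
turn [-2.000e-02 -1.000e-02  7.192e+01]
```

```bash
python3 -m inch '[[[-49,2,0],[0,0,0]],[[-49,2,0],[0,0,0]],[[-49,2,0],[0,0,0]],[[-49,2,0],[0,0,0]],[[-49,2,0],[0,0,0]],[[-49,2,0],[0,0,0]],[[-49,2,0],[0,0,0]],[[-49,2,0],[0,0,0]],[[-49,2,0],[0,0,0]],[[-49,2,0],[0,0,0]]]' 
python3 -m inch '[[[0,0,-1],[0,0,7.2]],[[0,0,0],[0,0,7.2]],[[0,0,0],[0,0,7.2]],[[0,0,0],[0,0,7.2]],[[0,0,0],[0,0,7.2]],[[0,0,0],[0,0,7.2]],[[0,0,0],[0,0,7.2]],[[0,0,0],[0,0,7.2]],[[0,0,0],[0,0,7.2]],[[0,0,0],[0,0,7.2]]]' 
python3 go.py '[[0.515,-0.2955,0.17]]'
```

```text
time: 3.1
position: [0.5102, -0.2742, 0.3496]
tool_rot: [2.222, 2.221, 0.002]
ft_force: [0.7, 0.4, -0.6]
grip_width: 0.007
time: 4.1
position: [0.5103, -0.2724, 0.3501]
tool_rot: [-3.104, -0.481, 0.001]
ft_force: [-0.0, -0.5, 0.1]
grip_width: 0.004
t 4.1 p [ 0.5103 -0.2724  0.3501] q [-0.5   0.23  1.14  1.48 -0.21  1.56 -0.63] f [-0.04 -0.51  0.09] w 0.004
[0.515, -0.2955, 0.17] [ -2.4  23.6 180.1]
turn [-0.04  0.03 -0.38]
```

```bash
python3 -m inch '[[[-0.2,2.3,18],[0,0,0]],[[-0.2,2.3,18],[0,0,0]],[[-0.2,2.4,18],[0,0,0]],[[-0.2,2.3,18],[0,0,0]],[[-0.2,2.4,18],[0,0,0]],[[-0.2,2.4,18],[0,0,0]],[[-0.2,2.4,18],[0,0,0]],[[-0.2,2.4,18],[0,0,0]],[[-0.2,2.4,18],[0,0,0]],[[-0.2,2.4,18],[0,0,0]]]' 
python3 go.py '[[0.515,-0.2955,0.139]]'
python3 - <<'E'
from bench import optics
import cv2,numpy as np
a=optics.get_image("top")["image"][150:250,360:520,::-1];b=optics.get_image("side")["image"][220:330,270:430,::-1]
o=np.vstack([cv2.resize(a,(450,281),interpolation=2),cv2.resize(b,(450,309),interpolation=2)])
cv2.imwrite("pics/c2.png",o)
E
```

```text
time: 5.1
position: [0.5158, -0.2957, 0.1693]
tool_rot: [-3.103, -0.489, 0.0]
ft_force: [-0.6, -0.1, 0.1]
grip_width: 0.004
t 5.1 p [ 0.5158 -0.2957  0.1693] q [-0.37  0.39  1.06  1.71 -0.36  1.25 -0.49] f [-0.57 -0.05  0.13] w 0.004
[0.515, -0.2955, 0.139] [-0.7 -0.5 30.3]
turn [-0.02  0.   -0.08]
```

View pics/c2.png

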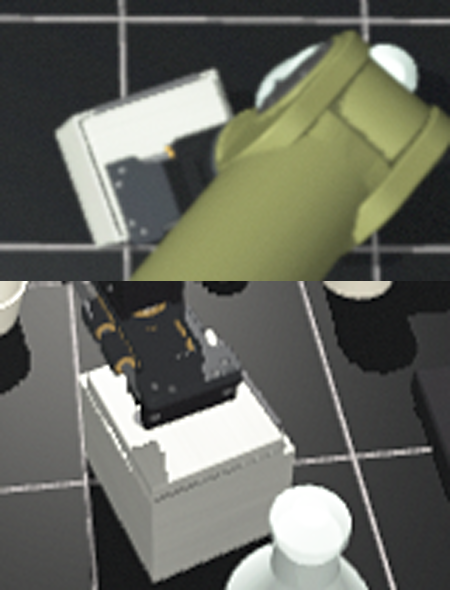

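The closed fingers stand over the mark between the lid edges, with the gripper clear of the carafe. Next I come close, then press slowly.

```bash
python3 -m inch '[[[0,0,6],[0,0,0]],[[0,0,6],[0,0,0]],[[0,0,5],[0,0,0]],[[0,0,4],[0,0,0]],[[0,0,3],[0,0,0]],[[0,0,2],[0,0,0]],[[0,0,1],[0,0,0]],[[0,0,0],[0,0,0]],[[0,0,0],[0,0,0]],[[0,0,0],[0,0,0]]]'
python3 go.py '[[0.515,-0.2955,0.1305]]'
python3 -m inch '[[[0,0,1],[0,0,0]],[[0,0,1],[0,0,0]],[[0,0,1],[0,0,0]],[[0,0,1],[0,0,0]],[[0,0,1],[0,0,0]],[[0,0,1],[0,0,0]],[[0,0,1],[0,0,0]],[[0,0,0],[0,0,0]],[[0,0,0],[0,0,0]],[[0,0,0],[0,0,0]]]'
python3 go.py '[[0.515,-0.2955,0.1305]]'
```

```text
time: 6.2
position: [0.516, -0.2959, 0.1437]
tool_rot: [3.103, 0.489, 0.001]
ft_force: [0.1, -0.3, -0.6]
grip_width: 0.005
t 6.2 p [ 0.516  -0.2959  0.1437] q [-0.36  0.42  1.04  1.74 -0.39  1.2  -0.47] f [ 0.12 -0.3  -0.55] w 0.005
[0.515, -0.2955, 0.1305] [-0.8 -0.7 13.2]
turn [ 0.01 -0.02 -0.09]
time: 7.2
position: [0.5158, -0.2958, 0.1367]
tool_rot: [-3.103, -0.489, 0.0]
ft_force: [-2.0, 1.0, 4.5]
grip_width: 0.006
t 7.2 p [ 0.5158 -0.2958  0.1367] q [-0.35  0.43  1.03  1.75 -0.39  1.19 -0.46] f [-2.    1.    4.52] w 0.006
[0.515, -0.2955, 0.1305] [-0.6 -0.5  6.2]
turn [-0.01 -0.   -0.09]
```

```bash
python3 -m inch '[[[0,0,1],[0,0,0]],[[0,0,1],[0,0,0]],[[0,0,1],[0,0,0]],[[0,0,1],[0,0,0]],[[0,0,1],[0,0,0]],[[0,0,1],[0,0,0]],[[0,0,0.5],[0,0,0]],[[0,0,0],[0,0,0]],[[0,0,0],[0,0,0]],[[0,0,0],[0,0,0]]]'
python3 go.py '[[0.515,-0.2955,0.1305]]'
```

```text
time: 8.2
position: [0.5156, -0.2959, 0.13]
tool_rot: [-3.103, -0.489, 0.0]
ft_force: [-3.7, -0.8, 4.9]
grip_width: 0.003
t 8.2 p [ 0.5156 -0.2959  0.13  ] q [-0.35  0.44  1.03  1.76 -0.4   1.18 -0.46] f [-3.73 -0.8   4.93] w 0.003
[0.515, -0.2955, 0.1305] [-0.4 -0.6 -0.5]
turn [-0.    0.02 -0.1 ]
```

Pressed in about 7 mm at 5 N, past the release point. Now straight up and clear.

```bash
python3 -m inch '[[[0,0,-10],[0,0,0]],[[0,0,-20],[0,0,0]],[[0,0,-25],[0,0,0]],[[0,0,-25],[0,0,0]],[[0,0,-25],[0,0,0]],[[0,0,-25],[0,0,0]],[[0,0,-20],[0,0,0]],[[0,0,-20],[0,0,0]],[[0,0,-15],[0,0,0]],[[0,0,-10],[0,0,0]]]'
python3 -m inch '[[[0,0,0],[0,0,0]],[[0,0,0],[0,0,0]],[[0,0,0],[0,0,0]],[[0,0,0],[0,0,0]],[[0,0,0],[0,0,0]],[[0,0,0],[0,0,0]],[[0,0,0],[0,0,0]],[[0,0,0],[0,0,0]],[[0,0,0],[0,0,0]],[[0,0,0],[0,0,0]]]'
python3 go.py '[]'
python3 - <<'E'
from bench import optics
import cv2,numpy as np
a=optics.get_image("top")["image"][:,:,::-1];b=optics.get_image("side")["image"][150:330,200:440,::-1]
cv2.imwrite("pics/c3.png",b.repeat(2,0).repeat(2,1));cv2.imwrite("pics/t3.png",a)
E
```

```text
time: 9.2
position: [0.5166, -0.2957, 0.3264]
tool_rot: [3.103, 0.49, 0.003]
ft_force: [-0.1, -0.3, 0.6]
grip_width: 0.003
time: 10.2
position: [0.5158, -0.2958, 0.3251]
tool_rot: [-3.103, -0.489, -0.0]
ft_force: [-0.3, 0.0, -0.5]
grip_width: 0.002
t 10.2 p [ 0.5158 -0.2958  0.3251] q [-0.42  0.29  1.12  1.49 -0.26  1.52 -0.56] f [-0.31  0.04 -0.55] w 0.002
turn [ 0.   -0.01 -0.09]
```

View pics/c3.png

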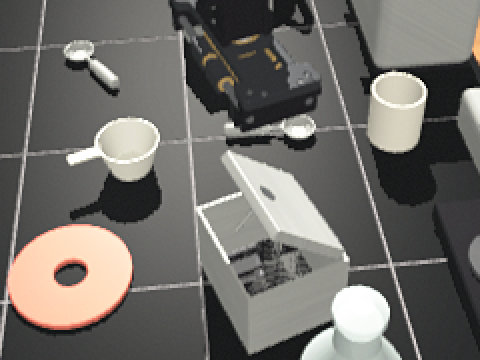

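The lid is up, at crop (285,205), and the hand is well above it. I'll wait another 3 s without moving, then look again.

```bash
for i in 1 2 3; do python3 -m inch '[[[0,0,0],[0,0,0]],[[0,0,0],[0,0,0]],[[0,0,0],[0,0,0]],[[0,0,0],[0,0,0]],[[0,0,0],[0,0,0]],[[0,0,0],[0,0,0]],[[0,0,0],[0,0,0]],[[0,0,0],[0,0,0]],[[0,0,0],[0,0,0]],[[0,0,0],[0,0,0]]]' | head -1; done
python3 - <<'E'
from bench import optics
import cv2
a=optics.get_image("side")["image"][:,:,::-1];cv2.imwrite("pics/s4.png",a)
E
```

```text
time: 11.3
time: 12.3
time: 13.3
```

View pics/s4.png

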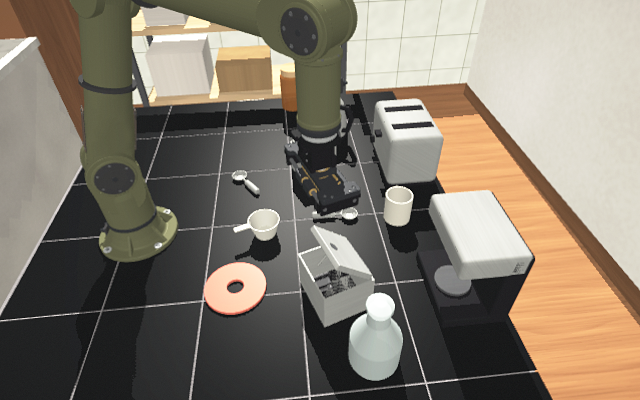

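The lid is still up at (340,250), and everything visible is where it was in the first picture. Handing in.

```bash
python3 -c "
from bench import close_job
print(close_job())"
```

```text
the job is handed in; nothing more can be done
None
```

The grounds caddy, the right-hand box, is open. I pressed its lid once on the round mark with the closed fingertips, about 7 mm in at roughly 5–6 N. Then I lifted the hand straight up, and the lid popped up by itself.

**Lid:** side pictures about 1 s and 4 s after the hand was clear both show it standing open. I did not measure its angle.

**Hand:** it stands about 10 cm above the open lid, and the measured force is back to noise (about 0.6 N).

**Other things:** in the last picture everything in view is where it was at the start. The arm hides the narrow sachet box and most of the kettle there, so I did not see them again; the hand passed over that area with its fingertips about 0.33 m up.

No check failed or disagreed with another, and the job was handed in at about 13 s of the 35 s allowed.

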